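# Seat a carving blank in the fenced board and hold it

## Task

Clear the sawn offcut off the carving board and drop it in the scrap box, then set the roughed-out hare flat on the board in the corner of the two fences, its left side along the long fence and its tail end against the short one, so that its right flank and head are open to the gouge. Press it firmly into the corner against both fences at once and finish while still holding and pressing it there: do not let go. Leave the oilstone, the gouge and the carved bird where they are.

Things in the scene. Friction and masses are not known exactly. Their poses are not given: they have to be found in the camera images.
- board: Flat wooden carving board screwed to the bench (it cannot move), 200 mm along its x, 240 mm along its y, 18 mm thick. Origin at the centre of its underside, on the bench; z up. Two paler wooden fences 22 mm wide stand 14 mm above its top (fence tops 32 mm above the bench): the long one along its +x edge, the short one along its +y edge, meeting in a square corner. Its -x and -y edges are open.
- long_fence: The long fence, fixed to the board: 22 mm along x, 240 mm along y, 14 mm high, axes as the board's. Origin at the centre of its underside, at board (89, 0, 18) mm; its inner face is its -x face (board x = 78 mm).
- short_fence: The short fence, fixed to the board: 138 mm along x, 22 mm along y, 14 mm high, axes as the board's. Origin at the centre of its underside, at board (9, 109, 18) mm; its inner face is its -y face (board y = 98 mm).
- corner (a point): Point in the inner corner of the two fences, on the board's top surface (18 mm above the bench), axes as the board's: the long fence bounds it towards +x, the short fence towards +y. Wood on wood rubs (friction about 0.5 to 0.7): a hare that is also pushed hard down on the board sticks there, and the board takes the sideways push instead of the fences.
- hare: Loose carving, upright on the bench: reclining hare roughed out of pale wood on a plinth, about 110 g. Origin: centre of the plinth's underside; x to the head, y to its left, z up. Plinth 96 (x) by 56 (y) by 20 mm. Flat upright body sides 34 mm apart, free to grip at x -36 to 28, z 20 to 56 mm; back 60 mm high, head and two laid-back ears (from x = -10 mm forward) up to 85 mm.
- heel (a point): The plinth's lower corner at the hare's tail end on its left side, at hare (-48, 28, 0) mm; axes as the hare's. When seated it is in the corner of the fences: the plinth's +y side lies along the long fence, its -x end against the short one, and the hare's x points along the board's -y.
- offcut: Loose sawn offcut of the same wood, about 30 g, lying on the board's top near the corner, where the hare has to go. 70 mm long (x from -35 to 35 mm), 26 mm wide (y), origin on its underside. 28 mm high from x = -35 to 7 mm, then stepped down to 13 mm from about x = 16 to 35 mm.
- scrap_box: Open wooden scrap box, fixed to the bench: 170 (x) by 140 (y) by 65 mm high outside, walls and floor 8 mm thick. Origin at the centre of its underside.
- scrap_floor (a point): Centre of the scrap box's inner floor, 8 mm above the bench, axes as the box's.
- oilstone: Loose grey sharpening stone, 50 (x) by 150 (y) by 25 mm high, origin at the centre of its underside; leave alone.
- gouge: Loose carving gouge lying on the bench, 228 mm long along its x (handle from -125 to -6 mm, blade to 102 mm), 26 mm thick; leave alone.
- bird: Loose small carved bird on a 50 by 40 mm base, 82 mm high, origin at the centre of its underside; leave alone.

How it is judged (in metres and radians):
On the way, in this order (a step that is already met when the one before it is completed fails the run):
1. the offcut lies in the scrap box, let go (x of offcut in the frame of scrap_floor between -0.08 and 0.08 m and y of offcut in the frame of scrap_floor between -0.065 and 0.065 m and z of offcut in the frame of scrap_floor between -0.004 and 0.055 m and contact force between the fingers and offcut below 0.1 N and linear speed of offcut below 0.03 m/s), for 0.2 s.
2. the hare sits flat in the corner of the fences (x of heel in the frame of corner between -0.003 and 0.003 m and y of heel in the frame of corner between -0.003 and 0.003 m and z of heel in the frame of corner between -0.003 and 0.003 m and angle between the x axis of hare and the y axis of board, either way round below 0.05 rad and angle between hare's own z axis and vertical below 0.05 rad), for 0.2 s.
At the end, for the whole second after the job is handed in: The hare is flat and still, its tail-left plinth corner within 3 mm of the fence corner, square and upright within 0.05 rad; held by the fingers, it bears on each fence with over 1.5 N through the last second; the offcut rests in the scrap box (all of step 1 and all of step 2 and contact force between hare and long_fence above 1.5 N and contact force between hare and short_fence above 1.5 N and contact force between the fingers and hare above 1.5 N and linear speed of hare below 0.02 m/s); the arm keeps its last pose, push and grip.
It fails at once if the oilstone is shifted more than 25 mm (distance of oilstone from where it was at the start of the episode above 0.025 m).
It fails at once if the gouge is shifted more than 25 mm (distance of gouge from where it was at the start of the episode above 0.025 m).
It fails at once if the bird is shifted more than 25 mm (distance of bird from where it was at the start of the episode above 0.025 m).
It also fails if it takes over 54 s, if anything falls off the work surface, if the arm or the gripper's body presses on something with over 40 N, if the wrist force passes 120 N, or if a joint passes its speed limit or range.

## Robot

A 6-joint arm with a two-finger parallel gripper is mounted at the origin on the work surface. World frame = base frame: x ahead of the robot, y to its left, z up, the work surface at z = 0. Lengths are in mm, angles in rad, forces in N, time in s.
With the tool pointing down it reaches from about 275 to 1000 mm from the base axis. Payload 8.4 kg.
Tool frame: the origin (TCP) lies on the centre line of the jaws, within the pads' length; the fingertips stand 17 mm ahead of it and the grasp point (between the pads) lies 2 mm behind it (r.tcp_to_tips is the z of the fingertips in the tool frame, in mm); z points along the fingers, y is the direction in which the jaws open and shut (so a half turn about z gives the same grasp; the last joint's range is limited). The gripper opens to 85 mm and grips with 20 to 120 N. Pads are 22 mm wide; open, the fingers measure 114 mm over their backs; the gripper's body (76 mm by 85 mm) begins 54 mm behind the grasp point. The pads swing forward as they close: fully open they stand 13 mm farther back than shut.
Start: joints at [1.118, 0.353, 1.633, -0, 1.155, -0.002], TCP at [272.303, 562.565, 248.281] pointing down, gripper open.
Joint ranges: [-2.63, 2.63], [-0.92, 2.1], [0.06, 2.66], [-1.3, 4.44], [0, 2.69], [-3.02, 3.02]. Speed limits (rad/s): [2.22, 2.22, 2.79, 3.14, 3.14, 3.14].

## Interface

Orientations are given as [roll, pitch, yaw] about the fixed x, y, z axes, in that order (R = Rz(yaw) Ry(pitch) Rx(roll)).
In Python, from rig import r, cams, job gives the robot as it stands.
- The arm moves only by the tool drive_tool, never from a script. Its argument "deltas" is a list of rows, each a list of 4 numbers: the shift along the tool's x, y, z in cm, then the turn about the tool's z in rad. In form: [[x, y, z, roll], ...]. A call has 1 to 12 rows; each row shifts and turns the commanded pose from where the row before left it, along the tool's axes as they then stand; what a row does not reach is not made up. A row lasts 1/12 s, in which the tool goes at most 41.7 mm and 7.16 degrees, less where a joint would pass 70% of its speed; a pose out of reach is approached as far as the arm can. A call with a gripper value outside its range is refused whole. "jaw" is the closure, from 0 (fully open) to 1 (shut), set as the call begins (left out, the last holds). The fingers move at their own pace and stop on an object; "force" is the grip in N (left out, the last holds). Time passes only in rows, so rows that do not move let the fingers close. It gives the time, the measured TCP pose, the force and the opening at its end, in the units of the state.
- r.sense(): the state, without advancing time (a new reading comes with each control period).
- cams.grab_frame(name): name is "scene" or "top" or "wrist"; returns (picture, depth): 480x640x3 uint8, red, green, blue; 480x640 float32, mm along the optical axis (not along the pixel's ray), 0 where there is no reading.
- cams.camera_params(name): a dict with "fx", "fy", "cx", "cy" (pixels), "k1" (the pictures are not rectified: a ray, as slopes to the right and down, at radius r is drawn at 1 + k1 r^2 times it, then the intrinsics apply), "R" (3x3) and "t" (3): a world point X has camera coordinates R X + t. Camera axes: x right, y down, z forward; pixel columns grow to the right and rows downward; lengths in mm; the calibration is good to about 2 mm. A picture is of the moment at which its call begins: read the wrist's pose just before it. camera_params takes no time and is no camera call; for the wrist camera it gives the pose at the moment of the call.
- job.sign_off(): hands the job in, once; it reports no verdict.
The state is a dict: "clock": time; "qpos": joint angles; "qvel": joint speeds; "joint_efforts": joint torques, N m; "eef_pos": TCP position; "tcp_rot": TCP orientation; "contact_force": force on the tool from outside, world axes, zero at the start; "wrist_torque": the same for the moment, N m; "opening": opening from 0.0 (shut) to 1.0 (fully open).
Only numpy, scipy, OpenCV 4.12 (cv2) and the standard library are available. Lean on these libraries where they do the work, as an engineer would, in place of code of your own. Each camera call takes 0.05 s, during which the arm holds its last target. There are 200 camera calls.

## Working session

There is one attempt and no reset: what is moved stays moved. The work goes in short steps, Python scripts to look and compute and a tool call to move; the robot and the scene stay as the last step left them, time stands still between calls to the robot, and variables do not carry over. Pictures are saved under pics/ and viewed, about 8 in all and at most 12, crops included, and the job is handed in when it is done.

Besides the shell and the picture viewer there is one more tool, called after "Call:" by a JSON object that holds its "api" and its "payload". drive_tool: Moves the arm, as the interface text tells. Its arguments: {"type":"object","properties":{"deltas":{"type":"array"},"jaw":{"type":"number"},"force":{"type":"number"}},"required":["deltas"]}

```bash
ls; mkdir -p pics; cat > h.py <<'E'
import numpy as np, cv2
from rig import r,cams,job
def cloud(name):
    p=cams.camera_params(name); im,d=cams.grab_frame(name)
    K=np.array([[p['fx'],0,p['cx']],[0,p['fy'],p['cy']],[0,0,1.]])
    v,u=np.mgrid[0:480,0:640]
    x=(u-p['cx'])/p['fx']; y=(v-p['cy'])/p['fy']; X=x.copy();Y=y.copy()
    for _ in range(8):
        s=1+p['k1']*(X*X+Y*Y); X=x/s;Y=y/s
    C=np.stack([X*d,Y*d,d],-1)
    W=(C-np.array(p['t']))@np.array(p['R'])
    W[d==0]=np.nan
    return im,d,W
def save(n,im): cv2.imwrite('pics/'+n,im[...,::-1])
E
python3 - <<'E'
from h import *
print(r.sense()); print(r.tcp_to_tips)
ims=[]
for n in ['scene','top']:
    im,d,W=cloud(n); np.savez(n+'.npz',im=im,d=d,W=W); save(n+'.png',im); print(n,cams.camera_params(n)['R'],cams.camera_params(n)['t'])
E
```

```text
pics
{'clock': 0.0, 'qpos': array([ 1.11760382e+00,  3.53624453e-01,  1.63416609e+00, -2.66830227e-06,
        1.15520694e+00, -2.42829479e-03]), 'qvel': array([ 0.0006183 , -0.00072717, -0.00027262, -0.00062202,  0.00114964,
       -0.00232158]), 'joint_efforts': array([-1.78270202e-03, -6.05251551e+01, -3.42074847e+01, -8.98556254e-05,
        9.31883493e-03,  4.70479335e-06]), 'eef_pos': array([272.09332825, 562.13889629, 247.56279482]), 'tcp_rot': array([-3.14018782e+00, -9.71696394e-07,  2.69082952e+00]), 'contact_force': array([0.02112149, 0.22501815, 0.34722419]), 'wrist_torque': array([0.0065149 , 0.01301546, 0.00208123]), 'opening': 1.0023946595226165}
17.0
scene [[-0.29997818  0.95392315  0.00661138]
 [ 0.64820133  0.20891351 -0.73225008]
 [-0.69989151 -0.21537354 -0.68100376]] [ 179.90845833 -361.22748181 1618.14479385]
top [[-0.0241147  -0.99966639  0.00925165]
 [-0.99333889  0.02291695 -0.1129277 ]
 [ 0.11267801 -0.01191325 -0.99356013]] [  -9.45611535  611.22506282 1180.16853434]
```

View pics/top.png

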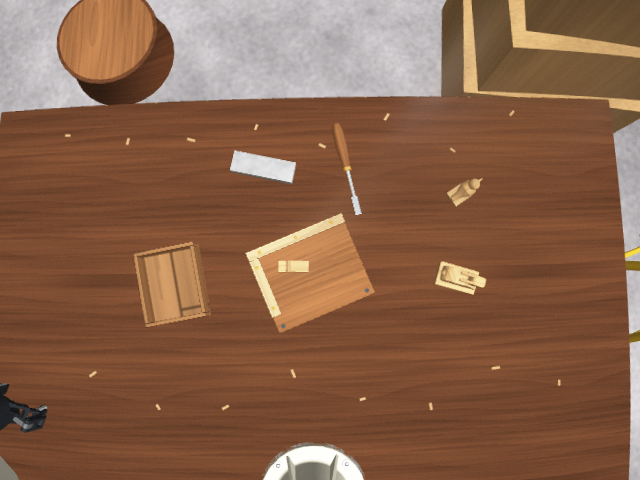

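View pics/scene.png

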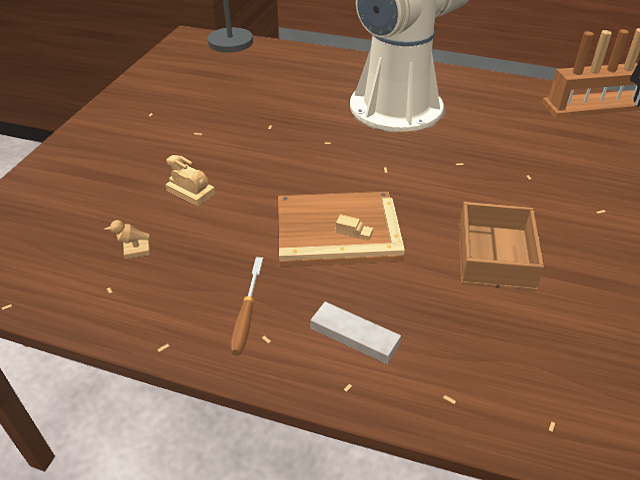

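The top view shows the board with the offcut at px (293,266), the scrap box at (172,285), the hare at (460,278) with its head to the right, the stone at (263,166), the gouge at (347,170) and the bird at (465,191). The scene view agrees: the offcut's step faces the short fence.

```bash
python3 - <<'E'
from h import *
D=np.load('top.npz'); im,W=D['im'],D['W']; Z=W[...,2]
def rect(box,lo,hi,name):
    a,b,c,d=box; m=np.zeros(Z.shape,bool); m[b:d,a:c]=True
    m&=(Z>lo)&(Z<hi); n,l,st,_=cv2.connectedComponentsWithStats(m.astype(np.uint8))
    k=1+np.argmax(st[1:,4]); P=W[l==k][:,:2].astype(np.float32)
    R=cv2.minAreaRect(P); print(name,len(P),np.round(R[0],1),np.round(R[1],1),round(R[2],1),'z',np.round(np.percentile(Z[l==k],[5,50,95]),1))
print('bench z',np.nanmedian(Z[340:360,200:400]))
rect((235,200,385,340),10,60,'board')
rect((235,200,385,340),26,36,'fence')
rect((265,250,320,282),25,60,'offcut')
rect((276,255,312,275),36,60,'offcut hi')
rect((425,250,495,300),12,26,'plinth')
rect((425,250,495,300),40,100,'hare hi')
rect((425,250,495,300),12,100,'hare all')
rect((425,250,495,300),63,100,'head')
rect((125,230,220,335),45,80,'box')
rect((440,170,490,210),8,100,'bird')
rect((225,145,300,190),12,100,'stone')
rect((325,118,365,220),8,100,'gouge')
# fence inner-face lines etc. by corner pixels
def px(u,v): print((u,v),np.round(W[v,u],1))
for p in [(343,217),(372,290),(281,329),(249,254)]: px(*p)
E
```

```text
bench z -0.01806769340081617
board 8948 [521.3  -6.3] [201.  240.8] 21.3 z [14.4 19.  35. ]
fence 1495 [540.    1.3] [160.6 241.3] 21.7 z [28.1 31.9 35.1]
offcut 357 [537.9  33.1] [69.4 25.5] 88.2 z [28.7 44.1 49.4]
offcut hi 256 [537.7  23.7] [50.4 25.6] 88.6 z [37.7 45.5 50.2]
plinth 389 [ 502.1 -348.8] [97.6 57.9] 72.1 z [15.2 19.9 23.8]
hare hi 641 [ 501.4 -350.7] [97.  34.9] 71.6 z [48.3 61.  84.2]
hare all 1064 [ 501.9 -349.6] [99.4 57.9] 71.9 z [16.7 55.  83.3]
head 250 [ 495.9 -369. ] [59.2 25.6] 70.0 z [67.1 80.6 86.1]
box 1250 [500.8 313.1] [170.8 143.1] 10.3 z [48.5 63.3 68.1]
bird 511 [ 706.3 -373.8] [39.9 78.2] 31.5 z [11.7 53.6 79.7]
stone 1377 [775.9 101.9] [152.4  51.1] 77.0 z [19.9 24.9 28.8]
gouge 622 [768.6 -98. ] [227.7  24.5] 12.8 z [12.3 20.  27. ]
(343, 217) [648.3 -85.1  30.2]
(372, 290) [ 478.  -147.8   21.2]
(281, 329) [393.8  63.9  20.4]
(249, 254) [567.  133.6  33.4]
```

Call:
{"api": "drive_tool", "payload": {"deltas": [[0, 0, 0, 0.115], [0, 0, 0, 0.115], [0, 0, 0, 0.115], [0, 0, 0, 0.115], [0, 0, 0, 0.115], [0, 0, 0, 0.115], [0, 0, 0, 0.115], [0, 0, 0, 0.115], [0, 0, 0, 0.115], [0, 0, 0, 0.115]], "jaw": 0.42, "force": 40}}

```text
clock: 0.93
eef_pos: [272.2, 562.3, 247.8]
tcp_rot: [-3.141, 0.001, 1.535]
contact_force: [0.3, -0.5, 0.8]
opening: 0.581
```

Call:
{"api": "drive_tool", "payload": {"deltas": [[-3.3, 1.75, 0, 0], [-3.3, 1.75, 0, 0], [-3.3, 1.75, 0, 0], [-3.3, 1.75, 0, 0], [-3.3, 1.75, 0, 0], [-3.3, 1.75, 0, 0], [-3.3, 1.75, 0, 0], [-3.3, 1.75, 0, 0], [-3.3, 1.75, 0, 0], [-3.3, 1.75, 0, 0], [-3.3, 1.75, 0, 0], [-3.3, 1.75, 0, 0]]}}

```text
clock: 1.93
eef_pos: [470.6, 158.6, 248.2]
tcp_rot: [-3.141, 0.0, 1.541]
contact_force: [0.2, 1.0, 0.5]
opening: 0.582
```

Call:
{"api": "drive_tool", "payload": {"deltas": [[-3.3, 1.75, 0, 0], [-3.3, 1.75, 0.5, 0], [-3.3, 1.75, 1, 0], [-3.3, 1.75, 1.5, 0], [0, 0, 2, 0], [0, 0, 1, 0], [0, 0, 0, 0], [0, 0, 0, 0]]}}

```text
clock: 2.6
eef_pos: [535.5, 27.1, 187.9]
tcp_rot: [-3.14, -0.0, 1.541]
contact_force: [-0.4, 0.2, 0.8]
opening: 0.583
```

```bash
python3 - <<'E'
from h import *
s=r.sense();print(s['clock'],s['eef_pos'],s['tcp_rot'],s['opening'],s['qpos'],s['contact_force'])
im,d,W=cloud('wrist'); save('w1.png',im); Z=W[...,2]
m=(Z>25)&(Z<60)&(np.hypot(W[...,0]-538,W[...,1]-33)<50)
n,l,st,_=cv2.connectedComponentsWithStats(m.astype(np.uint8))
for k in range(1,n):
    if st[k,4]>500:
        P=W[l==k]; print(st[k],cv2.minAreaRect(P[:,:2].astype(np.float32)),np.percentile(P[:,2],[5,50,95]))
        Q=P[P[:,2]>40]; 
        if len(Q)>200: print('hi',cv2.minAreaRect(Q[:,:2].astype(np.float32)))
E
```

```text
2.6 [535.52211692  27.08401741 187.89945783] [-3.13962085e+00 -7.13923426e-05  1.54141202e+00] 0.5828492676943708 [4.75991377e-02 2.85909169e-01 1.87971019e+00 2.68678667e-04
 9.77933791e-01 7.68330349e-02] [-0.37807999  0.2233444   0.78721821]
[ 307  173   34   90 2882] ((536.7431640625, 35.07352066040039), (70.07926177978516, 26.03955078125), 88.09727478027344) [28.80247167 43.76901061 45.54754504]
hi ((536.2781982421875, 21.077342987060547), (42.07147216796875, 26.03955078125), 88.09727478027344)
```

View pics/w1.png

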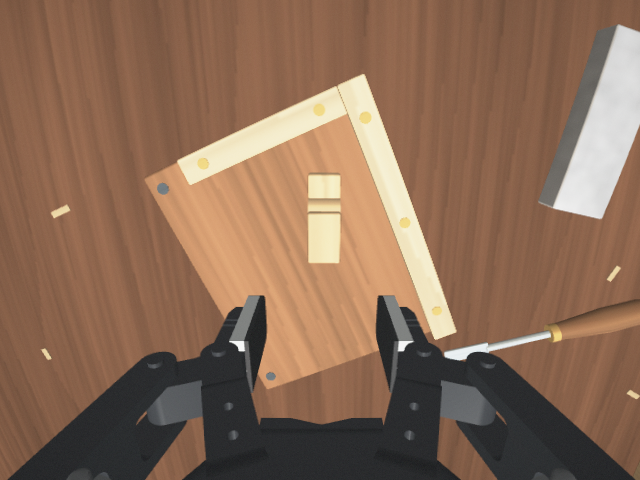

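The wrist view shows the offcut at px (324,218), lined up with the jaws, tall end nearest, and both fences clear of it.

Call:
{"api": "drive_tool", "payload": {"deltas": [[-0.65, 0.1, 1, 0], [0, 0, 3, 0], [0, 0, 3, 0], [0, 0, 3, 0], [0, 0, 2, 0], [0, 0, 1.5, 0], [0, 0, 1, 0], [0, 0, 0.5, 0], [0, 0, 0, 0], [0, 0, 0, 0]]}}

```text
clock: 3.48
eef_pos: [537.7, 20.0, 38.9]
tcp_rot: [3.141, -0.0, 1.541]
contact_force: [-0.6, 0.3, -0.9]
opening: 0.58
```

Call:
{"api": "drive_tool", "payload": {"deltas": [[0, 0, 0, 0], [0, 0, 0, 0], [0, 0, 0, 0], [0, 0, 0, 0], [0, 0, 0, 0], [0, 0, 0, 0], [0, 0, -1, 0], [0, 0, -2, 0], [0, 0, -3, 0], [0, 0, -3, 0], [0, 0, -2, 0], [0, 0, 0, 0]], "jaw": 1}}

```text
clock: 4.48
eef_pos: [539.8, 19.9, 153.4]
tcp_rot: [3.134, -0.0, 1.541]
contact_force: [-0.2, 0.5, 0.7]
opening: 0.296
```

Call:
{"api": "drive_tool", "payload": {"deltas": [[2, -0.3, 0, 0], [3.2, -0.5, 0, 0], [3.2, -0.5, 0, 0], [3.2, -0.6, 0, 0], [3.2, -0.6, 0, 0], [3.2, -0.6, 0, 0], [3.2, -0.6, 0, 0], [3.2, -0.6, 0, 0], [2.4, -0.4, 0, 0], [1, 0, 0, 0], [0, 0, 0, 0], [0, 0, 0, 0]]}}

```text
clock: 5.48
eef_pos: [498.2, 298.7, 148.0]
tcp_rot: [-3.141, 0.001, 1.542]
contact_force: [-0.0, -0.2, 0.3]
opening: 0.294
```

Call:
{"api": "drive_tool", "payload": {"deltas": [[0, 0, 2, 0], [0, 0, 3, 0], [0, 0, 2.5, 0], [0, 0, 2, 0], [0, 0, 1.2, 0], [0, 0, 0.8, 0], [0, 0, 0.3, 0], [0, 0, 0, 0], [0, 0, 0, 0]]}}

```text
clock: 6.23
eef_pos: [499.2, 299.2, 31.1]
tcp_rot: [3.141, -0.001, 1.54]
contact_force: [0.5, 0.2, -0.7]
opening: 0.297
```

Call:
{"api": "drive_tool", "payload": {"deltas": [[0, 0, 0, 0], [0, 0, 0, 0], [0, 0, 0, 0], [0, 0, 0, 0], [0, 0, -0.5, 0], [0, 0, -1, 0], [0, 0, -3, 0], [0, 0, -3, 0], [0, 0, -3, 0], [0, 0, -3, 0], [0, 0, -2, 0], [0, 0, 0, 0]], "jaw": 0.42}}

```text
clock: 7.23
eef_pos: [500.8, 300.6, 191.1]
tcp_rot: [3.135, -0.004, 1.541]
contact_force: [0.4, 0.3, 0.3]
opening: 0.577
```

```bash
python3 - <<'E'
from h import *
s=r.sense();print(s['clock'],s['eef_pos'],s['tcp_rot'],s['opening'],s['qpos'],s['contact_force'])
im,d,W=cloud('top'); Z=W[...,2]; np.savez('top2.npz',im=im,d=d,W=W)
im2,d2,W2=cloud('wrist')
save('t2.png',np.hstack([cv2.resize(im[190:350,110:400],(580,320)),np.zeros((320,20,3),np.uint8)]))
m=(Z>25)&(Z<60)&(np.hypot(W[...,0]-538,W[...,1]-33)<40); print('left on board',m.sum())
save('w2.png',im2)
E
```

```text
7.2333 [500.76719113 300.55365792 191.07612863] [ 3.13467356 -0.00439855  1.5408661 ] 0.5768221664046487 [ 5.37995852e-01  3.46879337e-01  1.78228803e+00 -1.62224536e-05
  1.00422647e+00  5.67949951e-01] [0.36735747 0.27907709 0.25527019]
left on board 4
```

View pics/w2.png

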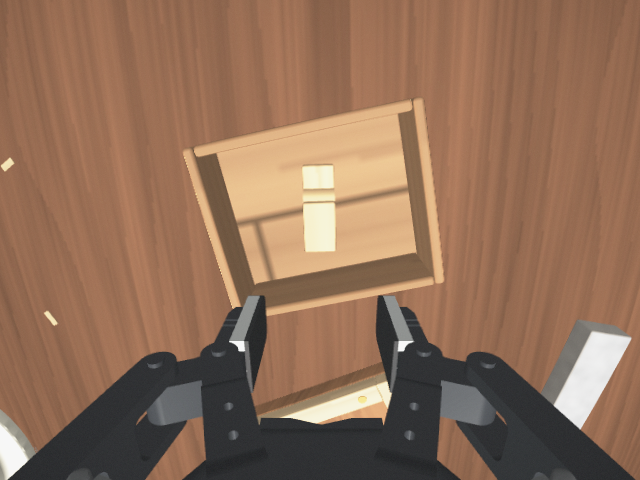

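The offcut lies in the box at px (319,208), released and clear of the walls. Next is the hare.

Call:
{"api": "drive_tool", "payload": {"deltas": [[-2, 0.1, 0, 0], [-3.9, 0.1, 0, 0.095], [-3.9, 0.2, 0, 0.095], [-3.9, 0.4, 0, 0.095], [-3.6, 1.1, 0, 0], [-3.6, 1.1, 0, 0], [-3.6, 1.1, 0, 0], [-3.6, 1.1, 0, 0], [-3.6, 1.1, 0, 0], [-3.6, 1.1, 0, 0], [-3.6, 1.1, 0, 0], [-3.6, 1.1, 0, 0]], "jaw": 0.3}}

```text
clock: 8.33
eef_pos: [484.4, -140.4, 184.3]
tcp_rot: [-3.139, 0.0, 1.256]
contact_force: [0.8, 1.3, -0.1]
opening: 0.701
```

Call:
{"api": "drive_tool", "payload": {"deltas": [[-3.6, 1.1, 0, 0], [-3.6, 1.1, 0, 0], [-3.6, 1.1, 0, 0], [-3.6, 1.1, 0, 0], [-2.4, 0.7, 0, 0], [-1.2, 0.4, 0, 0], [0, 0, 0, 0], [0, 0, 0, 0]]}}

```text
clock: 9.0
eef_pos: [481.5, -326.5, 184.2]
tcp_rot: [-3.139, -0.001, 1.255]
contact_force: [-0.6, 0.2, -0.2]
opening: 0.704
```

```bash
python3 - <<'E'
from h import *
s=r.sense();print(s['clock'],s['eef_pos'],s['tcp_rot'],s['opening'],s['qpos'],s['contact_force'])
im,d,W=cloud('wrist'); save('w3.png',im); Z=W[...,2]; np.savez('w3.npz',im=im,d=d,W=W)
near=np.hypot(W[...,0]-502,W[...,1]+349)<75
for lo,hi in [(6,100),(12,25),(30,100),(63,100)]:
    m=near&(Z>lo)&(Z<hi); n,l,st,_=cv2.connectedComponentsWithStats(m.astype(np.uint8))
    k=1+np.argmax(st[1:,4]); print(lo,hi,st[k],cv2.minAreaRect(W[l==k][:,:2].astype(np.float32)))
E
```

```text
9.0 [ 481.48378879 -326.48498637  184.17463733] [-3.13940984e+00 -1.02858724e-03  1.25451054e+00] 0.7038801135085285 [-5.98654269e-01  3.56625980e-01  1.78544557e+00  4.50625992e-04
  1.00190412e+00 -2.82612807e-01] [-0.57898583  0.16886756 -0.17064971]
6 100 [ 319  182   67  144 8108] ((500.38763427734375, -349.59222412109375), (99.83633422851562, 56.22320556640625), 72.44041442871094)
12 25 [ 319  183   67  107 2444] ((500.9097595214844, -347.9422912597656), (96.36900329589844, 56.22320556640625), 72.44041442871094)
30 100 [ 332  191   47  135 5573] ((500.02740478515625, -350.3372802734375), (98.19932556152344, 34.18090057373047), 72.46806335449219)
63 100 [ 340  251   35   75 2065] ((494.6454162597656, -367.7310791015625), (61.79146194458008, 24.252363204956055), 72.65003204345703)
```

View pics/w3.png

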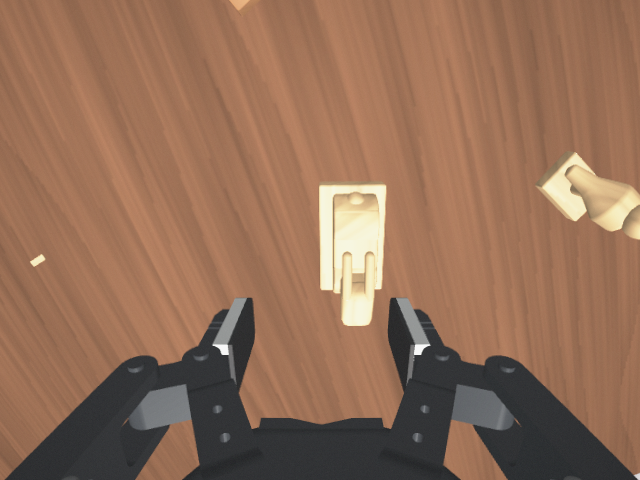

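The hare is at px (353,237), head towards the gripper, with the bird well clear to the right.

Call:
{"api": "drive_tool", "payload": {"deltas": [[-0.4, 1.25, 0, -0.01], [-0.45, 1.25, 0, 0], [0, 0, 2, 0], [0, 0, 3, 0], [0, 0, 3, 0], [0, 0, 2.5, 0], [0, 0, 2, 0], [0, 0, 1, 0], [0, 0, 0.5, 0], [0, 0, 0.2, 0], [0, 0, 0, 0], [0, 0, 0, 0]]}}

```text
clock: 10.05
eef_pos: [504.2, -342.9, 44.5]
tcp_rot: [3.14, 0.0, 1.266]
contact_force: [-2.0, -1.0, 0.7]
opening: 0.697
```

Call:
{"api": "drive_tool", "payload": {"deltas": [[0, 0, 0, 0], [0, 0, 0, 0], [0, 0, 0, 0], [0, 0, 0, 0], [0, 0, 0, 0], [0, 0, 0, 0]], "jaw": 1, "force": 50}}

```text
clock: 10.55
eef_pos: [504.0, -343.2, 44.4]
tcp_rot: [3.14, 0.0, 1.266]
contact_force: [-0.4, 0.3, 7.0]
opening: 0.39
```

Call:
{"api": "drive_tool", "payload": {"deltas": [[0, 0, -0.5, 0], [0, 0, -1, 0], [0, 0, -2, 0], [0, 0, -2, 0], [0, 0, -1.5, 0], [0, 0, 0, 0], [0, 0, 0, 0]]}}

```text
clock: 11.13
eef_pos: [503.9, -343.1, 114.4]
tcp_rot: [3.14, 0.001, 1.266]
contact_force: [-0.1, -0.8, -1.2]
opening: 0.389
```

```bash
python3 - <<'E'
from h import *
s=r.sense();print(s['clock'],s['eef_pos'],s['tcp_rot'],s['opening'],s['contact_force'])
im,d,W=cloud('wrist'); save('w4.png',im); Z=W[...,2]
near=np.hypot(W[...,0]-502,W[...,1]+349)<60
m=near&(Z>60)&(Z<100); print(m.sum())
D=np.load('top2.npz');W=D['W'];Z=W[...,2];im=D['im']
# board refine: board frame residuals from top2 fences
P=W[(Z>26)&(Z<38)&(np.hypot(W[...,0]-521,W[...,1]+6)<165)][:,:2]
print(cv2.minAreaRect(W[(Z>10)&(Z<40)&(np.hypot(W[...,0]-521,W[...,1]+6)<160)][:,:2].astype(np.float32)))
E
```

```text
11.1333 [ 503.88560107 -343.09020925  114.37660057] [3.13951058e+00 6.48470392e-04 1.26572129e+00] 0.38881975041907746 [-0.12009029 -0.77491469 -1.22288211]
5230
((521.0928955078125, -6.2088775634765625), (200.9169158935547, 240.9207000732422), 21.437950134277344)
```

Call:
{"api": "drive_tool", "payload": {"deltas": [[1.5, -0.3, 0, 0], [3, -0.7, 0, 0], [3.8, -0.8, 0, 0], [3.8, -0.8, 0, 0], [3.8, -0.8, 0, 0], [3.8, -0.8, 0, 0], [3.8, -0.8, 0, 0], [3.8, -0.8, 0, 0], [3.8, -0.8, 0, 0], [3.8, -0.8, 0, 0], [2, -0.6, 0, 0], [1.1, -0.3, 0, 0]]}}

```text
clock: 12.18
eef_pos: [537.1, 47.9, 112.1]
tcp_rot: [-3.139, 0.0, 1.268]
contact_force: [-0.1, -0.0, -1.4]
opening: 0.389
```

Call:
{"api": "drive_tool", "payload": {"deltas": [[0, 0, 0, -0.08], [0, 0, 0, -0.1], [0, 0, 0, -0.1], [0, 0, 0, -0.1], [0, 0, 0, -0.1], [0, 0, 0, -0.1], [0, 0, 0, -0.1], [0, 0, 0, 0], [0, 0, 0, 0], [0, 0, 0, 0]]}}

```text
clock: 13.02
eef_pos: [537.9, 44.4, 112.8]
tcp_rot: [-3.141, -0.0, 1.942]
contact_force: [0.2, -0.0, -1.2]
opening: 0.389
```

```bash
cat > chk.py <<'E'
from h import *
import sys
s=r.sense();e=s['eef_pos'];yaw=s['tcp_rot'][2];print(s['clock'],e,s['tcp_rot'],s['opening'],s['contact_force'])
a=np.radians(21.45);tx=np.array([-np.sin(a),np.cos(a)]);ty=np.array([np.cos(a),np.sin(a)])
T=np.array([547.3,63.7]); dd=T-e[:2]; print('to seat along tx,ty',dd@tx,dd@ty,'yaw err',yaw-1.945)
for n in ['wrist','top']:
    im,d,W=cloud(n); save(sys.argv[1]+n+'.png',im); Z=W[...,2]
    near=np.hypot(W[...,0]-e[0],W[...,1]-e[1])<75
    zb=e[2]-44.4
    for lo,hi in [(12,25),(10,60)]:
        m=near&(Z>zb+lo)&(Z<zb+hi)
        if n=='wrist': m[290:]=False
        k,l,st,_=cv2.connectedComponentsWithStats(m.astype(np.uint8))
        if k>1:
            j=1+np.argmax(st[1:,4]);P=W[l==j]; print(n,lo,hi,st[j],cv2.minAreaRect(P[:,:2].astype(np.float32)))
E
python3 chk.py c5
```

```text
13.0167 [537.9158653   44.42411806 112.83422612] [-3.14066966e+00 -2.36837309e-04  1.94225120e+00] 0.38915475771920366 [ 0.19941796 -0.0392219  -1.18136589]
to seat along tx,ty 14.509101226978693 15.78314259199683 yaw err -0.0027487953738380977
wrist 12 25 [ 259  213  125   77 4353] ((528.358154296875, 67.4193115234375), (56.03230285644531, 36.09347152709961), 21.187297821044922)
wrist 10 60 [ 259  212  125   78 9323] ((528.357177734375, 67.43095397949219), (56.03641128540039, 36.09236526489258), 21.211795806884766)
top 12 25 [274 281   6   3  14] ((500.2391052246094, 67.6225357055664), (10.95719051361084, 4.44102144241333), 89.37716674804688)
top 10 60 [274 281   6   3  14] ((500.2391052246094, 67.6225357055664), (10.95719051361084, 4.44102144241333), 89.37716674804688)
```

View pics/c5wrist.png

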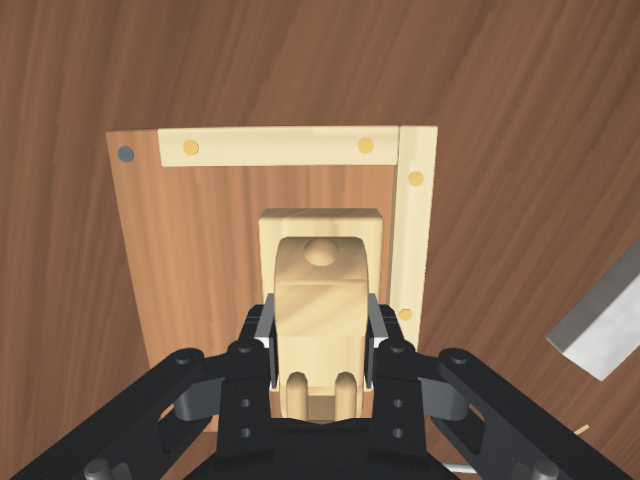

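The hare is held squarely, with its tail edge at row ~212 parallel to the short fence (row ~165) and the plinth's left side at col ~382 parallel to the long fence (col ~393). I'll lower it clear of both fences.

Call:
{"api": "drive_tool", "payload": {"deltas": [[0, 0, 1, 0], [0, 0, 1.5, 0], [0, 0, 1.2, 0], [0, 0, 0.6, 0], [0, 0, 0.3, 0], [0, 0, 0.1, 0], [0, 0, 0, 0], [0, 0, 0, 0], [0, 0, 0, 0]]}}

```text
clock: 13.87
eef_pos: [538.8, 44.7, 66.8]
tcp_rot: [3.141, 0.0, 1.946]
contact_force: [0.4, -0.2, -1.9]
opening: 0.392
```

Call:
{"api": "drive_tool", "payload": {"deltas": [[0, 0, 0.1, 0], [0, 0, 0.1, 0], [0, 0, 0, 0], [0, 0, 0, 0]]}}

```text
clock: 14.2
eef_pos: [538.3, 44.6, 64.3]
tcp_rot: [-3.142, 0.0, 1.946]
contact_force: [-0.2, -0.8, -1.6]
opening: 0.393
```

Call:
{"api": "drive_tool", "payload": {"deltas": [[0, 0, 0.1, 0], [0, 0, 0, 0], [0, 0, 0, 0]]}}

```text
clock: 14.45
eef_pos: [538.3, 44.6, 63.2]
tcp_rot: [-3.142, -0.0, 1.946]
contact_force: [0.7, -0.2, -1.2]
opening: 0.389
```

Call:
{"api": "drive_tool", "payload": {"deltas": [[0, 0, 0.1, 0], [0, 0, 0, 0], [0, 0, 0, 0]]}}

```text
clock: 14.7
eef_pos: [538.5, 44.7, 62.4]
tcp_rot: [3.141, 0.0, 1.946]
contact_force: [-0.6, -0.5, 1.7]
opening: 0.392
```

Call:
{"api": "drive_tool", "payload": {"deltas": [[0, 0, -0.03, 0], [0.3, 0.3, 0, 0], [0.4, 0.4, 0, 0], [0.3, 0.3, 0, 0], [0.2, 0.3, 0, 0], [0, 0, 0, 0], [0, 0, 0, 0]]}}

```text
clock: 15.28
eef_pos: [546.2, 60.9, 62.5]
tcp_rot: [-3.142, 0.0, 1.946]
contact_force: [0.5, -0.1, -1.2]
opening: 0.388
```

Call:
{"api": "drive_tool", "payload": {"deltas": [[0.1, 0.1, 0, 0], [0, 0, 0, 0], [0, 0, 0, 0]]}}

```text
clock: 15.53
eef_pos: [546.6, 61.8, 62.6]
tcp_rot: [-3.142, -0.0, 1.946]
contact_force: [0.8, 0.5, -2.1]
opening: 0.391
```

Call:
{"api": "drive_tool", "payload": {"deltas": [[0.1, 0.1, 0, 0], [0, 0, 0, 0], [0, 0, 0, 0]]}}

```text
clock: 15.78
eef_pos: [547.2, 63.1, 62.6]
tcp_rot: [3.142, 0.0, 1.946]
contact_force: [-0.3, 0.7, -0.7]
opening: 0.393
```

```bash
cat > f.py <<'E'
from h import *
s=r.sense();a=np.radians(21.45);tx=np.array([-np.sin(a),np.cos(a)]);ty=np.array([np.cos(a),np.sin(a)])
F=s['contact_force'][:2];dd=np.array([547.3,63.7])-s['eef_pos'][:2]
print(s['clock'],s['eef_pos'],'togo',dd@tx,dd@ty,'F short,long,z',F@tx,F@ty,s['contact_force'][2],'yaw',s['tcp_rot'],s['wrist_torque'],s['opening'])
E
python3 f.py
```

```text
15.7833 [547.21792794  63.14369685  62.58819484] togo 0.48775909086596114 0.27982153157422157 F short,long,z 0.754016061462638 0.024967100308907905 -0.6830919040447018 yaw [3.14156967e+00 1.09950210e-05 1.94572224e+00] [ 0.00665985  0.00033416 -0.02959557] 0.39312216261886385
```

Call:
{"api": "drive_tool", "payload": {"deltas": [[0.1, 0.1, 0, 0], [0, 0, 0, 0], [0, 0, 0, 0]]}}

```text
clock: 16.03
eef_pos: [547.7, 64.5, 62.6]
tcp_rot: [-3.142, -0.0, 1.946]
contact_force: [-1.2, -0.2, -1.7]
opening: 0.39
```

Call:
{"api": "drive_tool", "payload": {"deltas": [[0.1, 0.1, 0, 0], [0, 0, 0, 0], [0, 0, 0, 0]]}}

```text
clock: 16.28
eef_pos: [547.6, 65.2, 62.5]
tcp_rot: [-3.14, 0.0, 1.946]
contact_force: [-2.6, -4.2, 0.8]
opening: 0.391
```

```bash
python3 f.py
```

```text
16.2833 [547.60349038  65.19515263  62.45730476] togo -1.280610799760647 -0.829230829057086 F short,long,z -2.9623736187252234 -3.9670023731115394 0.8420579490889474 yaw [-3.13974914e+00  3.47836309e-04  1.94627226e+00] [-0.75463875  0.37829553  0.11732165] 0.390865857729742
```

Call:
{"api": "drive_tool", "payload": {"deltas": [[0.05, 0.05, 0, 0], [0.06, 0.05, 0, 0], [0, 0, 0, 0], [0, 0, 0, 0], [0, 0, 0, 0], [0, 0, 0, 0]]}}

```text
clock: 16.78
eef_pos: [547.5, 65.7, 62.5]
tcp_rot: [-3.138, 0.001, 1.947]
contact_force: [-4.8, -10.4, 4.6]
opening: 0.39
```

```bash
python3 f.py; python3 chk.py c6; python3 f.py
python3 - <<'E'
import cv2,numpy as np
a=cv2.imread('pics/c6wrist.png')
from h import *
b,d,W=cloud('scene'); b=cv2.resize(b[170:290,260:440][...,::-1],(540,360),interpolation=cv2.INTER_CUBIC)
a=a[80:330,90:500]; a=cv2.resize(a,(540,int(250*540/410))); cv2.imwrite('pics/fin.png',cv2.resize(np.vstack([a,b]),None,fx=.85,fy=.85))
E
```

```text
16.7833 [547.54565673  65.69891365  62.53774954] togo -1.7706289820023415 -0.9596228424648464 F short,long,z -7.921769629325757 -8.226335218229902 4.621609715815536 yaw [-3.13818541e+00  1.04228132e-03  1.94665217e+00] [-1.70989854  0.79564162  0.03201808] 0.3902498347245215
16.7833 [547.54565673  65.69891365  62.53774954] [-3.13818541e+00  1.04228132e-03  1.94665217e+00] 0.3902498347245215 [ -4.75964978 -10.38136596   4.62160972]
to seat along tx,ty -1.7706289820023415 -0.9596228424648464 yaw err 0.0016521690988122728
wrist 12 25 [  190   164   243   126 15742] ((529.3721313476562, 96.03782653808594), (109.80682373046875, 60.08966064453125), 20.78034019470215)
wrist 10 60 [  190   164   243   126 23221] ((529.606201171875, 95.71598052978516), (110.45975494384766, 60.575477600097656), 21.24484634399414)
top 12 25 [256 276  20  19 151] ((497.7847900390625, 99.41812896728516), (43.05971908569336, 39.282989501953125), 79.00675964355469)
top 10 60 [256 276  20  19 181] ((497.7847900390625, 99.41812896728516), (43.05971908569336, 39.282989501953125), 79.00675964355469)
16.8833 [547.53731988  65.71921891  62.54712447] togo -1.7925765363140536 -0.9592888374254968 F short,long,z -8.165171856443878 -8.478759521876299 4.712847772408187 yaw [-3.13818720e+00  1.01060209e-03  1.94665151e+00] [-1.62611776  0.80782479  0.0254719 ] 0.3896774464813881
```

View pics/fin.png

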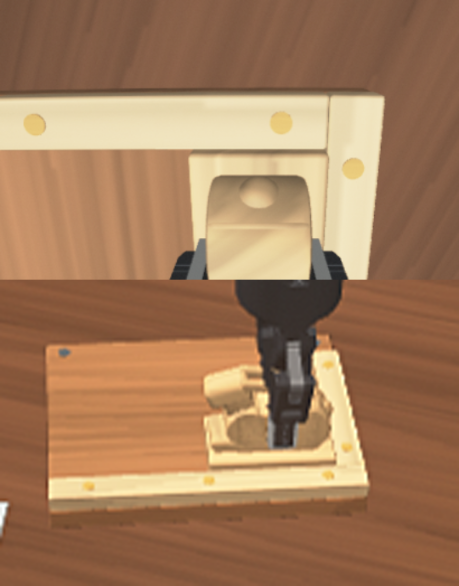

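The wrist crop shows the plinth tight in the corner, with no gap at either fence. The scene crop shows it flat on the board, head and right flank open. I'll ease the downward load slightly and check the tilt.

Call:
{"api": "drive_tool", "payload": {"deltas": [[0, 0, -0.03, 0], [0, 0, 0, 0], [0, 0, 0, 0], [0, 0, 0, 0], [0, 0, 0, 0], [0, 0, 0, 0]]}}

```text
clock: 17.43
eef_pos: [547.5, 65.8, 62.6]
tcp_rot: [-3.138, 0.001, 1.947]
contact_force: [-3.5, -9.2, 1.0]
opening: 0.386
```

```bash
python3 f.py; python3 - <<'E'
from h import *
im,d,W=cloud('wrist'); a=np.radians(21.45);tx=np.array([-np.sin(a),np.cos(a)]);ty=np.array([np.cos(a),np.sin(a)])
c=np.array([557.9,113.5])
B=np.stack([(W[...,:2]-c)@ty,(W[...,:2]-c)@tx,W[...,2]],-1)
def fit(m,n):
    P=B[m]; s=np.linalg.lstsq(np.c_[P[:,:2]-P[:,:2].mean(0),np.ones(len(P))],P[:,2],rcond=None)[0]
    print(n,len(P),'slope ty,tx',s[:2],'z',s[2],'range',np.percentile(P[:,:2],[1,99],axis=0).round(1))
z=B[...,2];x=B[...,0];y=B[...,1]
fit((abs(z-38)<3)&(x>-56)&(x<-2)&(y<-2)&(y>-60),'plinth top')
fit((abs(z-18)<3)&(x>-120)&(x<-62)&(y<-3)&(y>-60),'board')
fit((abs(z-32)<3)&(x>-120)&(x<15)&(y<20)&(y>3),'short fence')
E
python3 f.py
```

```text
17.4333 [547.49615512  65.83555987  62.59857197] togo -1.9159128899545852 -0.9635198989104182 F short,long,z -7.288024159864401 -6.5765156227489525 1.0409581256301723 yaw [-3.13813146e+00  8.80346958e-04  1.94676406e+00] [-1.570085    0.60737259  0.13751201] 0.38622775395842845
plinth top 2755 slope ty,tx [-7.61978615e-04 -2.46204518e-05] z 36.825759866020725 range [[-55.3 -35.8]
 [ -2.2  -2.1]]
board 10643 slope ty,tx [ 0.00112325 -0.00141499] z 16.668011017626338 range [[-119.4  -59.2]
 [ -62.7   -3.5]]
short fence 11072 slope ty,tx [0.00048116 0.0025488 ] z 30.72387344468017 range [[-118.6    3.2]
 [  13.6   19.9]]
17.4833 [547.520327    65.84921156  62.59598057] togo -1.9197796255436455 -0.9910098333948256 F short,long,z -6.641860063498471 -7.313341629018033 1.904685453868888 yaw [-3.13816870e+00  9.02117658e-04  1.94680213e+00] [-1.5574219   0.62392749  0.1749876 ] 0.38923419978823814
```

```bash
python3 -c "
from rig import job;print(job.sign_off())"; python3 f.py
```

```text
the job is handed in; nothing more can be done
None
the job is handed in; nothing more can be done
```

I dropped the offcut in the scrap box and pressed the hare into the corner of the fences. I handed the job in at about 17.5 s with the hare still gripped and pressed there; no verdict is reported.

- **Offcut:** the wrist picture taken after release showed it lying inside the box, clear of the walls. A depth check in the top view found nothing left on the board where it had been.
- **Fence forces:** the last tool readings were about 6.6 N towards the short fence and 7.3 N towards the long one. Part of that could be friction on the board, but it was pressing down with only about 3 N. That leaves well over 1.5 N on each fence.
- **Hare pose:** the plinth top was 20.2 mm above the board and level to about 0.002 rad. The gripper was square to the fences within 0.002 rad, and the picture showed no gap at either fence.
- **Disagreement:** the gripper ended 1 to 2 mm past the seat position I had worked out from the images. That fits the roughly 2 mm calibration plus slight give in the grip; the fence forces confirm the contact.
- **Oilstone, gouge and bird:** I never moved close to them, but I did not measure their positions again at the end.

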